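# Crank a mallet head tight in the bench vise

## Task

Set the mallet head down gently, without dropping it, on the vise bed between the two jaws, its long side running from jaw to jaw and about midway across the bed. Then take hold of the crank's loose sleeve and, keeping it between your fingers whenever the crank turns, wind the crank clockwise until the head is squeezed firmly between both jaws, at about 55 N and without crushing it; then let go of the sleeve and leave the head clamped, with everything else on the bench left alone.

Things in the scene. Friction and masses are not known exactly. Their poses are not given: they have to be found in the camera images.
- vise: Green cast bench vise, fixed to the table, 110 mm wide (its x) and 345 mm long (its y). Origin at table height. z up; +y runs along the vise from the crank towards the fixed stop jaw. At its -y end stands the gear head, a green box 96 x 100 mm, 98 mm high, that carries the crank on top. The stop jaw (green, 100 mm wide, 48 mm above the bed) has its face 94 to 112 mm from the origin along +y.
- bed_mid (a point): Point on the top of the bed, a flat steel plate 100 x 190 mm between gear head and stop jaw, 30 mm above the table, midway across, 30 mm from the vise origin towards the stop jaw; axes as the vise. A good place for the head's centre is 11 to 14 mm farther along +y: it then clears both jaws, and the moving jaw will push it up to the stop jaw.
- jaw: The moving jaw: steel block 100 mm wide (vise x), 26 mm thick, 48 mm high above the bed. Origin at the bottom edge of its clamping face, mid-width, at bed height; the face looks along its +y, towards the stop jaw. The crank drives it 8 mm along +y per radian (50 mm a turn); its face is a sprung plate that gives about 1 mm per 60 N.
- crank (a joint): Angle of the crank on its vertical axis (rad), growing clockwise seen from above, which closes the vise; 0 is fully open, the crank arm then pointing along the vise's -x. It starts at 1.5 to 4 and the head is reached at about 7.4 to 9.6 (pinched against the stop jaw), so half a turn to one and a third is needed.
- crank_axis (a point): Point on the vertical axis of the crank, at the height of the sleeve's middle (142 mm above the table). Turning drag equals about 7 N at the sleeve in motion (5 N still felt when you stop); once the head is pinched between both jaws, each 10 N of squeeze adds about 1.2 N (55 N of squeeze: about 14 N at the sleeve). When the sleeve is let go, the drag keeps a squeeze of up to about 55 N.
- sleeve_mid (a point): Middle of the crank's grip: an upright brown wooden sleeve, 26 mm across and 60 mm tall (bottom 112 mm, middle 142 mm, top 172 mm above the table), on a pin 65 mm from the crank's axis. It spins freely on its pin, so a gripper that holds it from above can go round the circle without turning. The crank's arm and hub below it top out at 112 mm.
- sleeve: The same sleeve; origin at its bottom centre.
- head_mid (a point): Centre of the mallet head: a loose pale wooden block 50 mm (its x) by 90 mm (its y, the long side) by 60 mm tall (z up), about 0.2 kg, with a dark slot 18 x 34 mm right through it from the top. Grip it across the 50 mm. This point is half-way up, 30 mm above its underside.
- head: The same mallet head; origin at the centre of its underside. A squeeze below 25 N leaves it loose; above 100 N (about 19 N at the sleeve) crushes the wood.
There are look-alikes about, which are no part of the job. Leave any pink or turquoise look-alike of the head alone.

How it is judged:
On the way, in this order (a step that is already met when the one before it is completed fails the run):
1. the head stands on the bed between the open jaws, let go, the moving jaw not yet touching it (x of head_mid in the frame of bed_mid between -0.015 and 0.015 m and z of head_mid in the frame of bed_mid between 0.026 and 0.034 m and angle between the y axis of head and the y axis of vise, either way round below 0.12 rad and angle between head's own z axis and vertical below 0.06 rad and y of head_mid in the frame of jaw above 0.043 m and y of head_mid in the frame of bed_mid below 0.037 m and contact force between the fingers and head below 0.1 N and contact force between jaw and head below 0.5 N), for 0.2 s.
2. with the sleeve held in the fingers, the head is squeezed between the jaws with at least 25 N (x of head_mid in the frame of bed_mid between -0.015 and 0.015 m and z of head_mid in the frame of bed_mid between 0.026 and 0.034 m and angle between the y axis of head and the y axis of vise, either way round below 0.12 rad and angle between head's own z axis and vertical below 0.06 rad and contact force between jaw and head above 25 N and contact force between the fingers and sleeve above 2 N and horizontal distance between the grasp point and sleeve_mid below 0.02 m), for 0.2 s.
At the end, for the whole second after the job is handed in: The head stands on the bed (within 4 mm of its resting height, upright, its long side within 0.12 rad of the vise's length, its centre within 15 mm of mid-width) and the moving jaw presses it against the stop jaw with more than 25 N and at most 100 N, the sleeve let go and all at rest (x of head_mid in the frame of bed_mid between -0.015 and 0.015 m and z of head_mid in the frame of bed_mid between 0.026 and 0.034 m and angle between the y axis of head and the y axis of vise, either way round below 0.12 rad and angle between head's own z axis and vertical below 0.06 rad and contact force between jaw and head between 25 and 100 N and contact force between the fingers and sleeve below 0.1 N and linear speed of head below 0.02 m/s); the robot touches nothing.
It fails at once if the head is crushed: the moving jaw presses on it with more than 100 N (contact force between jaw and head above 100 N).
It fails at once if the head is dropped or thrown: it moves faster than 0.45 m/s with no finger on it (a fall of over 10 mm) (linear speed of head above 0.45 m/s and contact force between the fingers and head below 0.1 N).
It fails at once if the crank turns forward faster than 0.3 rad/s without its sleeve held between the fingers (pushed, flicked or driven by its arm) (velocity of joint crank above 0.3 rad/s and (contact force between the fingers and sleeve below 1 N or horizontal distance between the grasp point and sleeve_mid above 0.02 m)).
It fails at once if a thing on the bench that is not part of the job is moved by more than 30 mm (distance of any of offcut, glue, bowl, driver, wax, hammer, stone, brush from where it was at the start of the episode above 0.03 m).
It also fails if it takes over 72 s, if anything falls off the work surface, if the arm or the gripper's body presses on something with over 40 N, if the wrist force passes 120 N, or if a joint passes its speed limit or range.

## Robot

A 6-joint arm with a two-finger parallel gripper is mounted at the origin on the work surface. World frame = base frame: x ahead of the robot, y to its left, z up, the work surface at z = 0. Lengths are in m, angles in rad, forces in N, time in s.
With the tool pointing down it reaches from about 0.275 to 0.725 m from the base axis. Payload 5.6 kg.
Tool frame: the origin (TCP) lies on the centre line of the jaws, within the pads' length; the fingertips stand 8 mm ahead of it and the grasp point (between the pads) lies 11 mm behind it; x points along the fingers, y is the direction in which the jaws open and shut, and the axes are right-handed (so a half turn about x gives the same grasp; the last joint's range is limited). The gripper opens to 85 mm and grips with 20 to 120 N. Pads are 22 mm wide; open, the fingers measure 114 mm over their backs; the gripper's body (76 mm by 85 mm) begins 54 mm behind the grasp point. The pads swing forward as they close: fully open they stand 13 mm farther back than shut.
Start: joints at [1.485, 0.255, 0.108, 0, -1.424, -0.285], TCP at [0.199, 0.513, 0.239] pointing down, gripper open.
Joint ranges: [-2.95, 2.95], [-1.21, 1.97], [-1.09, 1.5], [-2.87, 1.71], [-2.94, -0.07], [-3.05, 3.05]. Speed limits (rad/s): [2.57, 2.57, 3.14, 3.14, 3.14, 3.14].

## Interface

Orientations are given as a rotation vector (axis times angle).
In Python, from bench import env gives the robot as it stands.
- The arm moves only by the tool servo_tool, never from a script. Its argument "increments" is a list of rows, each a list of 7 numbers: the turn, a rotation vector about the tool's x, y, z in degrees, then the shift along the tool's x, y, z in mm, then the opening in per cent of the stroke, from 0 (shut) to 100 (fully open). In form: [[ax, ay, az, tx, ty, tz, fingers], ...]. A call has 1 to 12 rows; each row shifts and turns the pose as measured when the row begins, along the tool's axes as they then stand; what a row does not reach is not made up. A row lasts 1/12 s, in which the tool goes at most 41.7 mm and 7.16 degrees, less where a joint would pass 70% of its speed; a pose out of reach is approached as far as the arm can. A call with a gripper value outside its range is refused whole. The fingers move at their own pace and stop on an object; "grip_force" is the grip in N (left out, the last holds). Time passes only in rows, so rows that do not move let the fingers close. It gives the time, the measured TCP pose, the force and the opening at its end, in the units of the state.
- env.observe(): the state, without advancing time (a new reading comes with each control period).
- env.grab_frame(name): name is "scene" or "top" or "wrist"; returns the picture (400x640x3 uint8, red, green, blue); there is no depth.
- env.get_calibration(name): a dict with "mtx" (3x3 intrinsics, pixels), "pose" (4x4, takes a point from camera to world coordinates); the wrist camera has in their place "mount" (4x4, takes a point from camera to tool coordinates, whose origin is the TCP and whose axes are the tool frame's). Camera axes: x right, y down, z forward; pixel columns grow to the right and rows downward; lengths in m; the calibration is good to about 2 mm. A picture is of the moment at which its call begins: read the wrist's pose just before it. get_calibration takes no time and is no camera call.
- env.sign_off(): hands the job in, once; it reports no verdict.
The state is a dict: "time": time; "q": joint angles; "joint_velocities": joint speeds; "effort": joint torques, N m; "eef_pos": TCP position; "orientation": TCP orientation; "wrist_force": force on the tool from outside, world axes, zero at the start; "ft_torque": the same for the moment, N m; "opening": finger opening in m.
Only numpy, scipy, OpenCV 4.12 (cv2) and the standard library are available. Lean on these libraries where they do the work, as an engineer would, in place of code of your own. Each camera call takes 0.05 s, during which the arm holds its last target. There are 200 camera calls.

## Working session

There is one attempt and no reset: what is moved stays moved. The work goes in short steps, Python scripts to look and compute and a tool call to move; the robot and the scene stay as the last step left them, time stands still between calls to the robot, and variables do not carry over. Pictures are saved under pics/ and viewed, about 8 in all and at most 12, crops included, and the job is handed in when it is done.

Besides the shell and the picture viewer there is one more tool, called after "Emit:" as name(argument=value, ...) on one line, values as JSON. servo_tool: Moves the arm, as the interface text tells. Its arguments: {"type":"object","properties":{"increments":{"type":"array","items":{"type":"array","items":{"type":"number"}}},"grip_force":{"type":"number"}},"required":["increments"]}

```bash
mkdir -p pics; python3 - <<'E'
from bench import env
import cv2,numpy as np
s=env.observe();print(s)
for n in("scene","top"):
    cv2.imwrite(f"pics/{n}0.png",env.grab_frame(n)[:,:,::-1]);c=env.get_calibration(n);print(n,np.round(c["mtx"],1).tolist(),np.round(c["pose"],4).tolist())
print(env.get_calibration("wrist"))
E
```

```text
{'time': 0.0, 'q': array([ 1.48461196e+00,  2.55751986e-01,  1.07019147e-01, -4.76723058e-04,
       -1.42388319e+00, -2.84634747e-01]), 'joint_velocities': array([ 0.00060807,  0.00077185, -0.00204312, -0.00086437, -0.00028508,
        0.00079588]), 'effort': array([ 2.31407184e-04, -3.86628807e+01,  2.37941390e+01,  5.36519006e+00,
       -6.13818163e-03, -7.48345428e-06]), 'eef_pos': array([0.19906162, 0.51220915, 0.23839862]), 'orientation': array([-2.0193016 ,  0.38078529,  2.01989533]), 'wrist_force': array([-0.1532247 ,  0.67503058, -0.43613794]), 'ft_torque': array([-0.02266725,  0.00282247,  0.00590188]), 'opening': 0.08552023284058616}
scene [[428.0, 0.0, 319.6], [0.0, 428.0, 203.1], [0.0, 0.0, 1.0]] [[-0.7945, 0.298, -0.5291, 0.9326], [0.6069, 0.4223, -0.6733, 0.7203], [0.0228, -0.8561, -0.5164, 0.5938], [0.0, 0.0, 0.0, 1.0]]
top [[455.9, 0.0, 322.5], [0.0, 455.9, 202.4], [0.0, 0.0, 1.0]] [[-0.03, -0.9944, 0.1009, 0.3303], [-0.9992, 0.0324, 0.0227, 0.0847], [-0.0258, -0.1001, -0.9946, 1.1526], [0.0, 0.0, 0.0, 1.0]]
{'mtx': array([[306.92211844,   0.        , 321.76436754],
       [  0.        , 306.92211844, 204.40066054],
       [  0.        ,   0.        ,   1.        ]]), 'mount': array([[ 3.66930049e-04, -3.17285944e-01,  9.48329845e-01,
        -1.34675127e-01],
       [ 9.99999748e-01, -4.59641406e-04, -5.40706081e-04,
        -5.71367557e-04],
       [ 6.07450102e-04,  9.48329805e-01,  3.17285696e-01,
        -8.11412612e-02],
       [ 0.00000000e+00,  0.00000000e+00,  0.00000000e+00,
         1.00000000e+00]])}
```

View pics/top0.png

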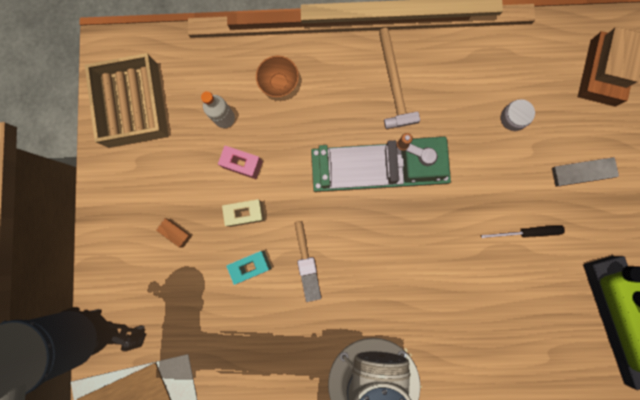

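View pics/scene0.png

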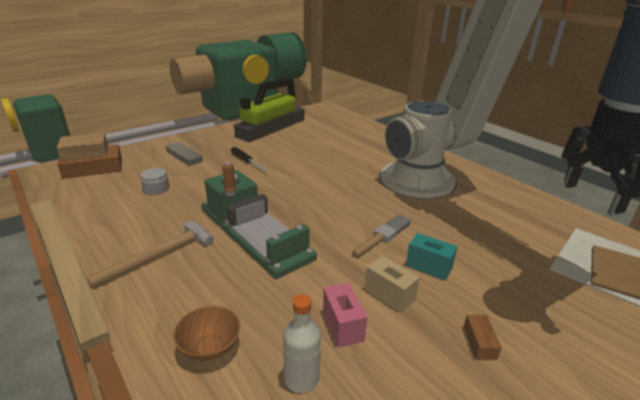

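The pale head is at about (242,213) in the top view, with pink at (240,161) and turquoise at (249,267). The vise spans (312–450, 138–190): stop jaw on the left, sleeve near (405,140), hub near (428,156).

```bash
cat > h.py <<'E'
from bench import env
import cv2,numpy as np
from scipy.spatial.transform import Rotation as R
def cam(n,s=None):
    c=env.get_calibration(n)
    if n!="wrist": return c["mtx"],c["pose"]
    T=np.eye(4);T[:3,:3]=R.from_rotvec(s["orientation"]).as_matrix();T[:3,3]=s["eef_pos"]
    return c["mtx"],T@c["mount"]
def ray(uv,K,P,z):
    uv=np.atleast_2d(np.array(uv,float));d=np.c_[uv,np.ones(len(uv))]@np.linalg.inv(K).T@P[:3,:3].T
    return P[:3,3]+d*((z-P[2,3])/d[:,2])[:,None]
def proj(X,K,P):
    c=(np.atleast_2d(X)-P[:3,3])@P[:3,:3];p=c@K.T;return p[:,:2]/p[:,2:]
def tri(u1,c1,u2,c2):
    M=[np.array(c[0])@np.linalg.inv(c[1])[:3] for c in(c1,c2)]
    X=cv2.triangulatePoints(M[0],M[1],np.array(u1,float).reshape(2,1),np.array(u2,float).reshape(2,1));return (X[:3]/X[3]).ravel()
E
python3 - <<'E'
from h import *
im=cv2.imread("pics/top0.png");K,P=cam("top")
hsv=cv2.cvtColor(im,cv2.COLOR_BGR2HSV)
for p in[(228,215),(257,209),(242,222),(240,205),(330,165),(370,165),(320,165),(440,145),(405,138),(428,156),(393,160)]:print(p,hsv[p[1],p[0]])
cv2.imwrite("pics/c.png",cv2.resize(im[120:240,200:460],None,fx=3,fy=3,interpolation=cv2.INTER_CUBIC))
E
```

```text
(228, 215) [ 25  69 215]
(257, 209) [ 26  65 216]
(242, 222) [ 26  71 194]
(240, 205) [ 25  68 215]
(330, 165) [  0  22 152]
(370, 165) [178  17 199]
(320, 165) [ 61  70 109]
(440, 145) [ 66  85 114]
(405, 138) [  7  60 166]
(428, 156) [176  19 190]
(393, 160) [ 6 29 87]
```

View pics/c.png

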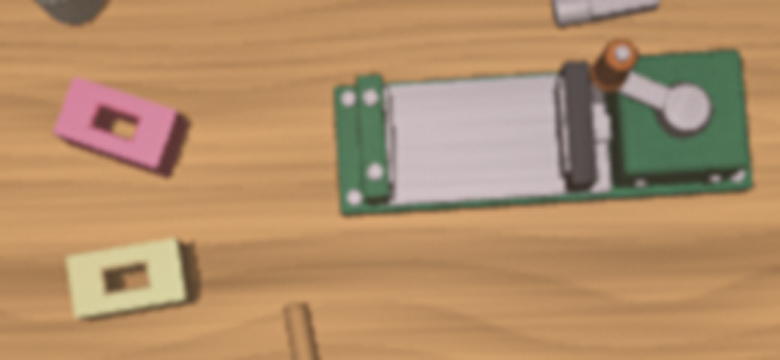

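```bash
python3 - <<'E'
from h import *
im=cv2.imread("pics/top0.png");K,P=cam("top")
hsv=cv2.cvtColor(im,cv2.COLOR_BGR2HSV)
def rect(m,z,n):
    c=max(cv2.findContours(m,0,1)[0],key=cv2.contourArea)[:,0]
    w=ray(c,K,P,z)[:,:2].astype(np.float32);r=cv2.minAreaRect(w);b=cv2.boxPoints(r)
    e=sorted([b[1]-b[0],b[2]-b[1]],key=np.linalg.norm);l=e[1]
    print(n,np.round(r[0],4),"size",np.round([np.linalg.norm(x) for x in e],4),"long-axis deg",np.degrees(np.arctan2(l[1],l[0]))%180);return r
m=cv2.inRange(hsv,(22,45,170),(30,95,255));m[:,:215]=0;m[:,270:]=0;m[:195]=0;m[230:]=0
rect(m,.06,"head")
g=cv2.inRange(hsv,(50,40,30),(90,255,255));g[:130]=0;g[200:]=0;g[:,:300]=0;g[:,460:]=0
o=np.array([200,120])
q=lambda L,z:ray(np.array(L)/3+o,K,P,z)
print("stop top",q([(357,76),(382,74),(389,198),(364,201)],.078)[:,:2].round(4).tolist())
print("gear top",q([(609,57),(739,50),(748,172),(622,180)],.098)[:,:2].round(4).tolist())
print("base",q([(335,87),(343,213),(750,188)],.012)[:,:2].round(4).tolist())
print("hub",q([(686,108)],.115).round(4),"sleeve top",q([(621,52)],.172).round(4))
print("jaw top",q([(565,62),(590,62),(595,185),(570,189)],.078)[:,:2].round(4).tolist())
s=env.observe();print(R.from_rotvec(s["orientation"]).as_matrix().round(3))
E
```

```text
head [0.4233 0.3059] size [0.0488 0.0887] long-axis deg 97.666
stop top [[0.5772, 0.1136], [0.5781, 0.0935], [0.4779, 0.0911], [0.4762, 0.111]]
gear top [[0.5807, -0.0846], [0.5826, -0.1859], [0.4862, -0.1873], [0.4832, -0.09]]
base [[0.5836, 0.1343], [0.4756, 0.1305], [0.4853, -0.2104]]
hub [[ 0.5347 -0.1386  0.115 ]] sleeve top [[ 0.5665 -0.0816  0.172 ]]
jaw top [[0.5826, -0.0527], [0.5819, -0.0725], [0.4828, -0.0719], [0.4803, -0.0521]]
[[-0.001 -0.362 -0.932]
 [-0.002 -0.932  0.362]
 [-1.     0.002 -0.   ]]
```

```bash
cat >> h.py <<'E'
def plan(pos,ydeg,n,op):
    "rows of servo_tool from the current pose to TCP pos with tool x down, tool y at ydeg (world)"
    s=env.observe();R0=R.from_rotvec(s["orientation"]);a=np.radians(ydeg)
    y=np.array([np.cos(a),np.sin(a),0]);x=np.array([0,0,-1.]);R1=R.from_matrix(np.c_[x,y,np.cross(x,y)])
    w=(R0.inv()*R1).as_rotvec();d=(np.array(pos)-s["eef_pos"])/n
    print("q",s["q"].round(2),"pos",s["eef_pos"].round(4),"F",s["wrist_force"].round(1),"op",round(s["opening"],4),"t",round(s["time"],2))
    rows=[]
    for i in range(n):
        Ri=R0*R.from_rotvec(w*i/n)
        rows.append([round(float(v),1)+0. for v in np.r_[np.degrees(w)/n,1000*Ri.inv().apply(d)]]+[op])
    print(rows)
E
python3 -c "
from h import *
plan([.4233,.3059,.15],187.7,10,100)"
```

```text
q [ 1.48  0.26  0.11 -0.   -1.42 -0.28] pos [0.1991 0.5122 0.2385] F [-0.4  0.4 -0.8] op 0.0857 t 0.1
[[6.1, 0.0, 0.0, 8.9, 11.1, -28.4, 100], [6.1, 0.0, 0.0, 8.9, 8.0, -29.4, 100], [6.1, 0.0, 0.0, 8.9, 4.8, -30.1, 100], [6.1, 0.0, 0.0, 8.9, 1.6, -30.4, 100], [6.1, 0.0, 0.0, 8.9, -1.6, -30.4, 100], [6.1, 0.0, 0.0, 8.9, -4.9, -30.1, 100], [6.1, 0.0, 0.0, 8.9, -8.0, -29.4, 100], [6.1, 0.0, 0.0, 8.8, -11.1, -28.4, 100], [6.1, 0.0, 0.0, 8.8, -14.1, -27.0, 100], [6.1, 0.0, 0.0, 8.8, -16.8, -25.4, 100]]
```

Emit:
servo_tool(increments=[[6,0,0,9,11,-28,100],[6,0,0,9,8,-29,100],[6,0,0,9,5,-30,100],[6,0,0,9,2,-30,100],[6,0,0,9,-2,-30,100],[6,0,0,9,-5,-30,100],[6,0,0,9,-8,-29,100],[6,0,0,9,-11,-28,100],[6,0,0,9,-14,-27,100],[6,0,0,9,-17,-25,100],[0,0,0,0,0,0,100]])

```text
time: 1.02
eef_pos: [0.4247, 0.2957, 0.1393]
orientation: [-1.288, 1.169, 1.289]
wrist_force: [0.2, 0.1, 0.0]
opening: 0.0853
```

```bash
python3 - <<'E'
from h import *
plan([.4233,.3059,.034],187.7,8,90)
s=env.observe();im=env.grab_frame("wrist")[:,:,::-1];cv2.imwrite("pics/w1.png",im);K,P=cam("wrist",s)
hsv=cv2.cvtColor(im,cv2.COLOR_BGR2HSV);m=cv2.inRange(hsv,(22,45,150),(30,110,255))
c=max(cv2.findContours(m,0,1)[0],key=cv2.contourArea)[:,0];print(c.min(0),c.max(0))
r=cv2.minAreaRect(ray(c,K,P,.06)[:,:2].astype(np.float32));print(r)
E
```

```text
q [ 0.91  0.25 -0.16 -0.   -1.17 -0.8 ] pos [0.4247 0.2957 0.1393] F [0.2 0.1 0. ] op 0.0853 t 1.02
[[-0.2, 0.0, -0.1, 13.2, -0.1, 1.4, 90], [-0.2, 0.0, -0.1, 13.2, -0.1, 1.4, 90], [-0.2, 0.0, -0.1, 13.2, -0.1, 1.4, 90], [-0.2, 0.0, -0.1, 13.2, 0.0, 1.3, 90], [-0.2, 0.0, -0.1, 13.2, 0.0, 1.3, 90], [-0.2, 0.0, -0.1, 13.2, 0.0, 1.3, 90], [-0.2, 0.0, -0.1, 13.2, 0.0, 1.3, 90], [-0.2, 0.0, -0.1, 13.2, 0.0, 1.3, 90]]
[290 262] [313 281]
((0.43830037117004395, 0.34732210636138916), (0.012662030756473541, 0.02414184994995594), 53.67706298828125)
```

View pics/w1.png

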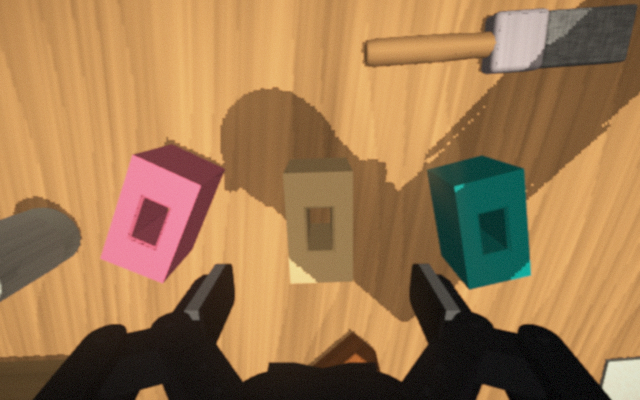

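Wrist view: the pale head, in shadow, spans (285–353, 172–282), centred at about (319,227) between pink on the left and turquoise on the right. The fingers straddle it.

```bash
python3 - <<'E'
from h import *
s=env.observe();K,P=cam("wrist",s)
c=ray([(285,172),(353,172),(353,281),(290,282)],K,P,.06);print(c.round(4),c.mean(0))
E
```

```text
[[0.4529 0.2662 0.06  ]
 [0.4047 0.261  0.06  ]
 [0.3922 0.3493 0.06  ]
 [0.4425 0.3555 0.06  ]] [0.42305415 0.30801056 0.06      ]
```

Emit:
servo_tool(increments=[[0,0,0,15,0,1.5,100],[0,0,0,15,0,1.5,100],[0,0,0,15,0,1.5,100],[0,0,0,15,0,1.5,100],[0,0,0,15,0,1.5,100],[0,0,0,15,0,1.5,100],[0,0,0,10,0,1,100],[0,0,0,5,0,1,100],[0,0,0,0,0,0,100]])

```text
time: 1.82
eef_pos: [0.4198, 0.312, 0.0318]
orientation: [-1.297, 1.156, 1.301]
wrist_force: [0.1, 0.3, 0.8]
opening: 0.0853
```

Emit:
servo_tool(increments=[[0,0,0,0,0,0,20],[0,0,0,0,0,0,20],[0,0,0,0,0,0,20],[0,0,0,0,0,0,20],[0,0,0,0,0,0,20],[0,0,0,0,0,0,20],[0,0,0,0,0,0,20]], grip_force=40)

```text
time: 2.4
eef_pos: [0.4201, 0.3138, 0.0345]
orientation: [-1.298, 1.151, 1.302]
wrist_force: [-0.1, 1.0, -2.1]
opening: 0.0497
```

Emit:
servo_tool(increments=[[0,0,0,-10,0,0,20],[0,0,0,-20,0,0,20],[0,0,0,-25,0,0,20],[0,0,0,-25,0,0,20],[0,0,0,-20,0,0,20],[0,0,0,-10,0,0,20]])

```text
time: 2.9
eef_pos: [0.4179, 0.3104, 0.1478]
orientation: [-1.299, 1.164, 1.303]
wrist_force: [-0.5, 1.2, -2.6]
opening: 0.0496
```

```bash
python3 -c "
from h import *
plan([.5286,.048,.16],181.6,11,20)"
```

```text
q [ 0.94  0.25 -0.13 -0.   -1.2  -0.81] pos [0.4179 0.3104 0.1478] F [-0.5  1.2 -2.6] op 0.0496 t 2.9
[[0.5, 0.0, -0.1, -1.0, -7.1, -24.9, 20], [0.5, 0.0, -0.1, -1.0, -7.3, -24.8, 20], [0.5, 0.0, -0.1, -1.0, -7.5, -24.8, 20], [0.5, 0.0, -0.1, -1.0, -7.7, -24.7, 20], [0.5, 0.0, -0.1, -1.0, -7.9, -24.6, 20], [0.5, 0.0, -0.1, -1.1, -8.1, -24.6, 20], [0.5, 0.0, -0.1, -1.1, -8.3, -24.5, 20], [0.5, 0.0, -0.1, -1.1, -8.6, -24.4, 20], [0.5, 0.0, -0.1, -1.1, -8.8, -24.4, 20], [0.5, 0.0, -0.1, -1.1, -9.0, -24.3, 20], [0.5, 0.0, -0.1, -1.1, -9.2, -24.2, 20]]
```

Emit:
servo_tool(increments=[[0.5,0,0,-1,-7,-12,20],[0.5,0,0,-1,-7,-25,20],[0.5,0,0,-1,-7.5,-25,20],[0.5,0,0,-1,-8,-25,20],[0.5,0,0,-1,-8,-25,20],[0.5,0,0,-1,-8,-25,20],[0.5,0,0,-1,-8,-25,20],[0.5,0,0,-1,-8.5,-25,20],[0.5,0,0,-1,-9,-25,20],[0.5,0,0,-1,-9,-25,20],[0.5,0,0,-1,-9,-20,20],[0.5,0,0,-1,-9,-8,20]])

```text
time: 3.9
eef_pos: [0.5384, 0.044, 0.173]
orientation: [-1.22, 1.203, 1.225]
wrist_force: [-0.1, 0.1, -2.4]
opening: 0.0493
```

```bash
python3 - <<'E'
from h import *
plan([.5286,.048,.075],181.6,6,20)
cv2.imwrite("pics/s2.png",env.grab_frame("scene")[80:330,120:460,::-1].repeat(2,0).repeat(2,1))
E
```

```text
q [ 0.37  0.27 -0.04 -0.   -1.26 -0.35] pos [0.5384 0.044  0.173 ] F [-0.1  0.1 -2.4] op 0.0493 t 3.9
[[-0.1, 0.0, 0.0, 16.3, 1.6, 0.7, 20], [-0.1, 0.0, 0.0, 16.3, 1.6, 0.7, 20], [-0.1, 0.0, 0.0, 16.3, 1.6, 0.7, 20], [-0.1, 0.0, 0.0, 16.3, 1.6, 0.7, 20], [-0.1, 0.0, 0.0, 16.3, 1.6, 0.7, 20], [-0.1, 0.0, 0.0, 16.3, 1.6, 0.7, 20]]
```

View pics/s2.png

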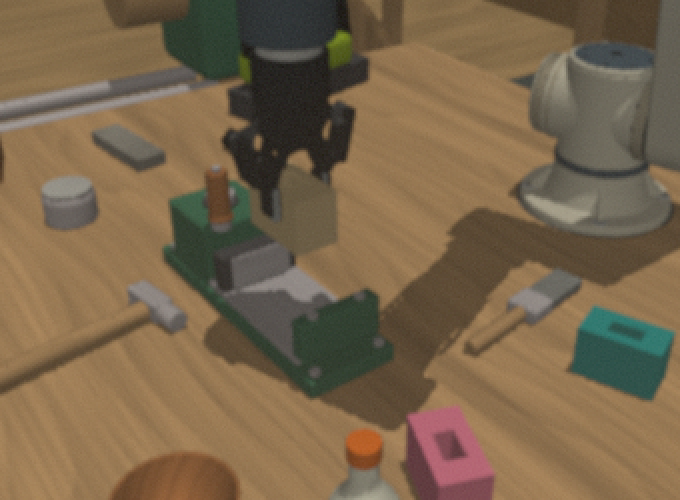

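The head hangs level over the bed between the jaws, so I lower it.

Emit:
servo_tool(increments=[[0,0,0,16,1.6,0.7,20],[0,0,0,16,1.6,0.7,20],[0,0,0,16,1.6,0.7,20],[0,0,0,16,1.6,0.7,20],[0,0,0,16,1.6,0.7,20],[0,0,0,10,1.6,0.7,20],[0,0,0,5,0,0,20],[0,0,0,0,0,0,20]])

```text
time: 4.62
eef_pos: [0.5322, 0.049, 0.0783]
orientation: [-1.218, 1.201, 1.218]
wrist_force: [0.8, 0.0, -2.7]
opening: 0.0495
```

```bash
python3 -c "
from h import *
plan([.5286,.048,.0645],181.6,4,20)"
```

```text
q [ 0.38  0.33 -0.22 -0.   -1.02 -0.37] pos [0.5322 0.049  0.0783] F [ 0.8  0.  -2.7] op 0.0495 t 4.62
[[-0.2, 0.0, 0.0, 3.5, 0.9, -0.2, 20], [-0.2, 0.0, 0.0, 3.5, 0.9, -0.2, 20], [-0.2, 0.0, 0.0, 3.5, 0.9, -0.2, 20], [-0.2, 0.0, 0.0, 3.5, 0.9, -0.2, 20]]
```

Emit:
servo_tool(increments=[[0,0,0,4,1.2,0,20],[0,0,0,4,1.2,0,20],[0,0,0,3,1.2,0,20],[0,0,0,1.5,0,0,20],[0,0,0,1,0,0,20],[0,0,0,0,0,0,20]])

```text
time: 5.12
eef_pos: [0.5304, 0.05, 0.0666]
orientation: [-1.22, 1.196, 1.216]
wrist_force: [0.5, -0.3, -1.5]
opening: 0.0492
```

Emit:
servo_tool(increments=[[0,0,0,1.5,0,0,20],[0,0,0,1,0,0,20],[0,0,0,0,0,0,20]])

```text
time: 5.37
eef_pos: [0.5309, 0.0501, 0.0646]
orientation: [-1.22, 1.195, 1.215]
wrist_force: [0.5, 0.2, -2.7]
opening: 0.0494
```

Emit:
servo_tool(increments=[[0,0,0,1.5,0,0,20],[0,0,0,1.2,0,0,20],[0,0,0,0,0,0,20]])

```text
time: 5.62
eef_pos: [0.5313, 0.0502, 0.0646]
orientation: [-1.222, 1.194, 1.215]
wrist_force: [-0.4, 0.4, -3.4]
opening: 0.0497
```

Emit:
servo_tool(increments=[[0,0,0,3,0,0,20],[0,0,0,0,0,0,20]])

```text
time: 5.78
eef_pos: [0.5326, 0.0504, 0.0644]
orientation: [-1.225, 1.19, 1.213]
wrist_force: [-0.2, 0.6, -2.7]
opening: 0.0493
```

```bash
python3 - <<'E'
from h import *
plan([.5286,.048,.0645],181.6,4,20)
cv2.imwrite("pics/s3.png",env.grab_frame("scene")[130:300,180:340,::-1].repeat(3,0).repeat(3,1))
print(env.observe()["wrist_force"])
E
```

```text
q [ 0.39  0.34 -0.25  0.   -0.97 -0.37] pos [0.5326 0.0504 0.0644] F [-0.2  0.6 -2.7] op 0.0493 t 5.78
[[-0.2, 0.0, 0.2, 0.0, 1.0, -0.6, 20], [-0.2, 0.0, 0.2, 0.0, 1.0, -0.6, 20], [-0.2, 0.0, 0.2, 0.0, 1.0, -0.6, 20], [-0.2, 0.0, 0.2, 0.0, 1.0, -0.6, 20]]
[ 0.79714543 -1.11432285 -1.69436476]
```

View pics/s3.png

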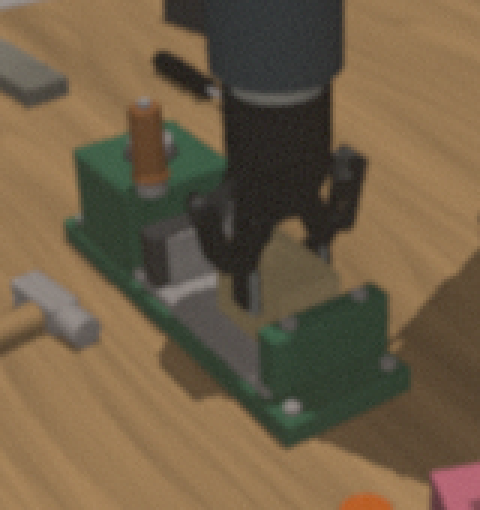

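Emit:
servo_tool(increments=[[0,0,0,-0.5,2,-0.5,20],[0,0,0,0,2,-0.5,20],[0,0,0,0,0,0,20]])

```text
time: 6.08
eef_pos: [0.5283, 0.0493, 0.0638]
orientation: [-1.224, 1.19, 1.213]
wrist_force: [-1.2, 0.6, -0.8]
opening: 0.0493
```

Emit:
servo_tool(increments=[[0,0,0,0,0,0,80],[0,0,0,0,0,0,90],[0,0,0,0,0,0,100],[0,0,0,0,0,0,100],[0,0,0,0,0,0,100]])

```text
time: 6.5
eef_pos: [0.5294, 0.0492, 0.0644]
orientation: [-1.226, 1.189, 1.211]
wrist_force: [-0.4, 0.7, -0.3]
opening: 0.085
```

Emit:
servo_tool(increments=[[0,0,0,-8,0,0,100],[0,0,0,-20,0,0,100],[0,0,0,-30,0,0,100],[0,0,0,-30,0,0,100],[0,0,0,-30,0,0,100],[0,0,0,-30,0,0,100],[0,0,0,-10,0,0,100],[0,0,0,0,0,0,100]])

```text
time: 7.17
eef_pos: [0.526, 0.0475, 0.2331]
orientation: [-1.226, 1.191, 1.211]
wrist_force: [-0.0, 0.1, -0.9]
opening: 0.0852
```

```bash
python3 - <<'E'
from h import *
s=env.observe();im=env.grab_frame("wrist")[:,:,::-1];cv2.imwrite("pics/w4.png",im);print(s["eef_pos"],s["q"])
np.save("s4.npy",np.r_[s["eef_pos"],s["orientation"]])
E
```

```text
[0.52595876 0.04745709 0.23312636] [ 0.38965166  0.20383851  0.02427905  0.00430343 -1.37801873 -0.37479352]
```

View pics/w4.png

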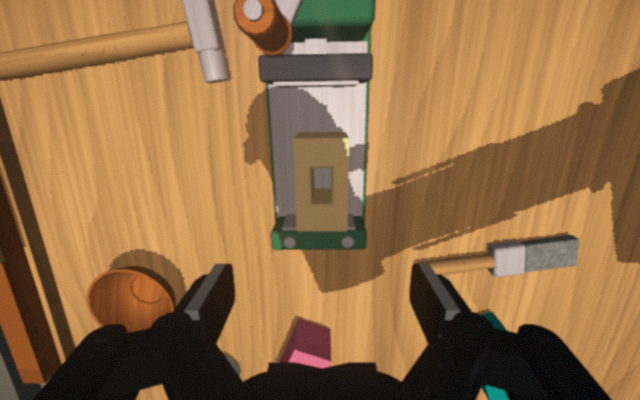

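The head stands on the bed, with its top at about (294–348, 136–231). The moving jaw is clear of it at row 55–80, and the sleeve top is at (254,8).

```bash
python3 - <<'E'
from h import *
v=np.load("s4.npy");K,P=cam("wrist",{"eef_pos":v[:3],"orientation":v[3:]})
print("head",ray([(294,137),(347,137),(348,230),(297,230)],K,P,.09).round(4)[:,:2].tolist())
print("stop top",ray([(273,233),(366,233)],K,P,.078).round(4)[:,:2].tolist())
print("bed edges",ray([(270,90),(366,90),(275,210),(365,210)],K,P,.03).round(4)[:,:2].tolist())
print("jaw",ray([(260,80),(371,78)],K,P,.078).round(4)[:,:2].tolist())
print("sleeve top, bottom",ray([(254,8)],K,P,.172),ray([(280,42)],K,P,.118))
plan([.566,-.081,.233],181.6,4,100)
E
```

```text
head [[0.5533, -0.003], [0.5062, -0.0038], [0.5015, 0.0857], [0.5516, 0.0868]]
stop top [[0.5775, 0.0959], [0.4819, 0.0939]]
bed edges [[0.5836, -0.0438], [0.4845, -0.0452], [0.5828, 0.0879], [0.4777, 0.0858]]
jaw [[0.5838, -0.0504], [0.4865, -0.0534]]
sleeve top, bottom [[ 0.56624756 -0.08207417  0.172     ]] [[ 0.55975136 -0.07410273  0.118     ]]
q [ 0.39  0.2   0.02  0.   -1.38 -0.37] pos [0.5259 0.0474 0.2325] F [-0.1 -0.2  0.5] op 0.0856 t 7.22
[[-0.2, 0.0, 0.2, 0.0, -9.5, -32.3, 100], [-0.2, 0.0, 0.2, -0.1, -9.4, -32.3, 100], [-0.2, 0.0, 0.2, -0.1, -9.3, -32.3, 100], [-0.2, 0.0, 0.2, -0.1, -9.2, -32.3, 100]]
```

Emit:
servo_tool(increments=[[0,0,0,0,-6,-20,100],[0,0,0,0,-9,-32,100],[0,0,0,0,-9,-32,100],[0,0,0,0,-9,-32,100],[0,0,0,0,-6,-15,100],[0,0,0,0,0,0,100]])

```text
time: 7.72
eef_pos: [0.5654, -0.0863, 0.2259]
orientation: [-1.224, 1.195, 1.223]
wrist_force: [-1.1, -0.1, -1.2]
opening: 0.0855
```

```bash
python3 - <<'E'
from h import *
plan([.566,-.082,.137],181.6,6,100)
s=env.observe();im=env.grab_frame("wrist")[:,:,::-1];cv2.imwrite("pics/w5.png",im[0:400,120:520]);K,P=cam("wrist",s)
np.save("s5.npy",np.r_[s["eef_pos"],s["orientation"]]);print(proj([.566,-.082,.172],K,P),proj([.534,-.138,.115],K,P))
E
```

```text
q [ 0.12  0.3   0.14 -0.   -1.4  -0.1 ] pos [ 0.5654 -0.0863  0.2259] F [-1.1 -0.1 -1.2] op 0.0855 t 7.72
[[-0.1, 0.0, 0.0, 14.8, -0.1, 0.7, 100], [-0.1, 0.0, 0.0, 14.8, -0.1, 0.7, 100], [-0.1, 0.0, 0.0, 14.8, -0.1, 0.7, 100], [-0.1, 0.0, 0.0, 14.8, -0.1, 0.7, 100], [-0.1, 0.0, 0.0, 14.8, -0.1, 0.7, 100], [-0.1, 0.0, 0.0, 14.8, -0.1, 0.7, 100]]
[[320.8203417  235.35879518]] [[363.22623267 141.14309525]]
```

View pics/w5.png

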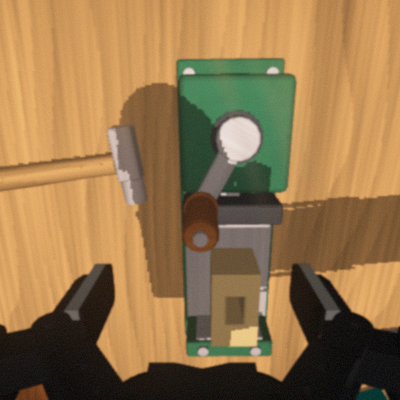

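Sleeve top is at (320,240) and the hub at (360,138), in full-frame pixels, both within a few pixels of prediction. I descend over the sleeve and grip it.

Emit:
servo_tool(increments=[[0,0,0,15,0,1,100],[0,0,0,15,0,1,100],[0,0,0,15,0,1,100],[0,0,0,15,0,1,100],[0,0,0,15,0,1,100],[0,0,0,10,0,1,100],[0,0,0,4,0,0,100],[0,0,0,0,0,0,100]])

```text
time: 8.43
eef_pos: [0.5593, -0.0727, 0.1267]
orientation: [-1.219, 1.2, 1.234]
wrist_force: [-0.0, -0.4, -0.2]
opening: 0.085
```

```bash
python3 -c "
from h import *
plan([.566,-.081,.137],181.6,2,100)"
```

```text
q [ 0.14  0.35 -0.05 -0.01 -1.18 -0.12] pos [ 0.5593 -0.0727  0.1267] F [-0.  -0.4 -0.2] op 0.085 t 8.43
[[-0.1, 0.2, -0.2, -5.2, -3.2, -4.2, 100], [-0.1, 0.2, -0.2, -5.2, -3.2, -4.2, 100]]
```

Emit:
servo_tool(increments=[[0,0,0,-5,-3.5,-4,100],[0,0,0,-4,-3,-4,100],[0,0,0,0,0,0,100]])

```text
time: 8.68
eef_pos: [0.5666, -0.0802, 0.1373]
orientation: [-1.221, 1.199, 1.236]
wrist_force: [1.3, -0.3, 0.5]
opening: 0.0855
```

Emit:
servo_tool(increments=[[0,0,0,0,0,0,40],[0,0,0,0,0,0,25],[0,0,0,0,0,0,15],[0,0,0,0,0,0,10],[0,0,0,0,0,0,10],[0,0,0,0,0,0,10],[0,0,0,0,0,0,10],[0,0,0,0,0,0,10]], grip_force=60)

```text
time: 9.35
eef_pos: [0.5677, -0.0809, 0.1402]
orientation: [-1.222, 1.196, 1.231]
wrist_force: [-0.4, -0.1, 0.6]
opening: 0.0245
```

```bash
cat >> h.py <<'E'
def wind(step,n,C=(.535,-.139),r=.065,z=.139):
    "n rows of step mm round the crank circle, from the measured pose"
    s=env.observe();Rt=R.from_rotvec(s["orientation"]);p=s["eef_pos"]
    phi=np.arctan2(p[1]-C[1],p[0]-C[0]);rad=np.hypot(p[1]-C[1],p[0]-C[0])
    F=s["wrist_force"];t=np.array([np.sin(phi),-np.cos(phi),0])
    print("phi",np.degrees(phi).round(1),"rad",rad.round(4),"z",p[2].round(4),"Ftan",(F@t).round(1),"Frad",round(F[0]*np.cos(phi)+F[1]*np.sin(phi),1),"op",round(s["opening"],4),"t",round(s["time"],2))
    rows=[]
    for i in range(n):
        a=phi-step/65*i;b=a-step/65;ra=rad+(r-rad)*min(i,4)/4;rb=rad+(r-rad)*min(i+1,4)/4
        d=1000*np.array([rb*np.cos(b)-ra*np.cos(a),rb*np.sin(b)-ra*np.sin(a),(z-p[2])/4 if i<4 else 0])
        rows.append([0,0,0]+[round(float(v),1)+0. for v in Rt.inv().apply(d)]+[10])
    print(rows)
E
python3 -c "
from h import *
wind(7,6)"
```

```text
phi 60.6 rad 0.0666 z 0.1402 Ftan -0.3 Frad -0.3 op 0.0245 t 9.35
[[0, 0, 0, 0.3, -5.7, -4.3, 10], [0, 0, 0, 0.3, -5.2, -4.9, 10], [0, 0, 0, 0.3, -4.6, -5.4, 10], [0, 0, 0, 0.3, -4.0, -5.8, 10], [0, 0, 0, 0.0, -3.7, -6.0, 10], [0, 0, 0, 0.0, -3.0, -6.3, 10]]
```

Emit:
servo_tool(increments=[[0,0,0,0.3,-5.7,-4.3,10],[0,0,0,0.3,-5.2,-4.9,10],[0,0,0,0.3,-4.6,-5.4,10],[0,0,0,0.3,-4,-5.8,10],[0,0,0,0,-3.7,-6,10],[0,0,0,0,-3,-6.3,10]])

```text
time: 9.85
eef_pos: [0.593, -0.1041, 0.1402]
orientation: [-1.213, 1.185, 1.243]
wrist_force: [-2.6, 6.4, 3.4]
opening: 0.0246
```

```bash
python3 -c "
from h import *
wind(9,12)"
```

```text
phi 31.1 rad 0.0677 z 0.1402 Ftan -6.8 Frad 1.0 op 0.0246 t 9.85
[[0, 0, 0, 0.1, -3.4, -8.7, 10], [0, 0, 0, 0.1, -2.1, -9.0, 10], [0, 0, 0, 0.1, -0.9, -9.1, 10], [0, 0, 0, 0.1, 0.4, -9.1, 10], [0, 0, 0, -0.2, 1.0, -8.9, 10], [0, 0, 0, -0.2, 2.2, -8.7, 10], [0, 0, 0, -0.1, 3.4, -8.3, 10], [0, 0, 0, -0.1, 4.5, -7.8, 10], [0, 0, 0, -0.1, 5.5, -7.1, 10], [0, 0, 0, -0.1, 6.5, -6.3, 10], [0, 0, 0, -0.1, 7.3, -5.3, 10], [0, 0, 0, 0.0, 7.9, -4.2, 10]]
```

Emit:
servo_tool(increments=[[0,0,0,0.1,-3.4,-8.7,10],[0,0,0,0.1,-2.1,-9,10],[0,0,0,0.1,-0.9,-9.1,10],[0,0,0,0.1,0.4,-9.1,10],[0,0,0,-0.2,1,-8.9,10],[0,0,0,-0.2,2.2,-8.7,10],[0,0,0,-0.1,3.4,-8.3,10],[0,0,0,-0.1,4.5,-7.8,10]])

```text
time: 10.52
eef_pos: [0.5988, -0.1612, 0.1403]
orientation: [-1.214, 1.154, 1.247]
wrist_force: [5.6, 5.3, -0.2]
opening: 0.0247
```

```bash
python3 -c "
from h import *
wind(9,12)"
```

```text
phi -19.2 rad 0.0676 z 0.1403 Ftan -6.8 Frad 3.6 op 0.0247 t 10.52
[[0, 0, 0, 0.0, 4.6, -8.1, 10], [0, 0, 0, 0.0, 5.6, -7.4, 10], [0, 0, 0, 0.0, 6.5, -6.5, 10], [0, 0, 0, 0.0, 7.3, -5.4, 10], [0, 0, 0, -0.3, 7.5, -4.9, 10], [0, 0, 0, -0.2, 8.1, -3.8, 10], [0, 0, 0, -0.2, 8.6, -2.6, 10], [0, 0, 0, -0.2, 8.9, -1.4, 10], [0, 0, 0, -0.1, 9.0, -0.2, 10], [0, 0, 0, -0.1, 8.9, 1.1, 10], [0, 0, 0, 0.0, 8.7, 2.3, 10], [0, 0, 0, 0.0, 8.3, 3.5, 10]]
```

```bash
python3 - <<'E'
s=open('h.py').read()
i=s.index("    rows=[]\n    for i in range(n):\n        a=phi")
s=s[:i]+'''    y=np.radians(181.6);x=np.array([0,0,-1.]);Y=np.array([np.cos(y),np.sin(y),0])
    w=np.degrees((Rt.inv()*R.from_matrix(np.c_[x,Y,np.cross(x,Y)])).as_rotvec()).round(1);print("att err deg",w)
    rows=[]
    for i in range(n):
        a=phi-k*step/65*(i+.5)
        d=step*np.array([np.sin(a),-np.cos(a),0])+(1000*(r-rad)/4*np.array([np.cos(a),np.sin(a),0])+[0,0,1000*(z-p[2])/4] if i<4 else 0)
        rows.append([round(float(v)/4,1)+0. if i<4 else 0 for v in w]+[round(float(v),1)+0. for v in Rt.inv().apply(d)]+[10])
    print(str(rows).replace(".0,",","))
'''
s=s.replace("C=(.535,-.139),r=.065,z=.139","C=(.537,-.139),r=.0655,z=.139,k=.8")
open('h.py','w').write(s)
from h import *
wind(9,12)
E
```

```text
phi -19.8 rad 0.0657 z 0.1403 Ftan -6.8 Frad 3.5 op 0.0247 t 10.52
att err deg [0.6 2.2 0.7]
[[0.1, 0.6, 0.2, 0, 3.9, -8.1, 10], [0.1, 0.6, 0.2, 0, 4.7, -7.7, 10], [0.1, 0.6, 0.2, 0, 5.6, -7.1, 10], [0.1, 0.6, 0.2, 0, 6.3, -6.4, 10], [0, 0, 0, -0.3, 6.9, -5.7, 10], [0, 0, 0, -0.3, 7.5, -4.9, 10], [0, 0, 0, -0.3, 8, -4.1, 10], [0, 0, 0, -0.2, 8.4, -3.1, 10], [0, 0, 0, -0.2, 8.7, -2.2, 10], [0, 0, 0, -0.2, 8.9, -1.2, 10], [0, 0, 0, -0.1, 9, -0.2, 10], [0, 0, 0, -0.1, 9, 0.8, 10]]
```

Emit:
servo_tool(increments=[[0.1,0.6,0.2,0,3.9,-8.1,10],[0.1,0.6,0.2,0,4.7,-7.7,10],[0.1,0.6,0.2,0,5.6,-7.1,10],[0.1,0.6,0.2,0,6.3,-6.4,10],[0,0,0,-0.1,6.9,-5.7,10],[0,0,0,-0.1,7.5,-4.9,10],[0,0,0,-0.1,8,-4.1,10],[0,0,0,-0.1,8.4,-3.1,10],[0,0,0,-0.1,8.7,-2.2,10],[0,0,0,-0.1,8.9,-1.2,10],[0,0,0,-0.1,9,-0.2,10],[0,0,0,-0.1,9,0.8,10]])

```text
time: 11.52
eef_pos: [0.5329, -0.2035, 0.1403]
orientation: [-1.249, 1.154, 1.214]
wrist_force: [7.0, -1.5, -0.5]
opening: 0.0246
```

```bash
python3 -c "
from h import *
wind(9,12)"
```

```text
phi -93.6 rad 0.0647 z 0.1403 Ftan -7.1 Frad 1.1 op 0.0246 t 11.52
att err deg [0.7 0.6 2.2]
[[0.2, 0.1, 0.6, 0, 8.9, 1.2, 10], [0.2, 0.1, 0.6, 0, 8.7, 2.2, 10], [0.2, 0.1, 0.6, 0, 8.4, 3.1, 10], [0.2, 0.1, 0.6, 0, 8, 4.1, 10], [0, 0, 0, -0.2, 7.4, 5.1, 10], [0, 0, 0, -0.2, 6.8, 5.9, 10], [0, 0, 0, -0.2, 6.1, 6.6, 10], [0, 0, 0, -0.1, 5.4, 7.2, 10], [0, 0, 0, -0.1, 4.5, 7.8, 10], [0, 0, 0, -0.1, 3.6, 8.2, 10], [0, 0, 0, 0, 2.7, 8.6, 10], [0, 0, 0, 0, 1.7, 8.8, 10]]
```

Emit:
servo_tool(increments=[[0.2,0.1,0.6,0,8.9,1.2,10],[0.2,0.1,0.6,0,8.7,2.2,10],[0.2,0.1,0.6,0,8.4,3.1,10],[0.2,0.1,0.6,0,8,4.1,10],[0,0,0,0,7.4,5.1,10],[0,0,0,0,6.8,5.9,10],[0,0,0,0,6.1,6.6,10],[0,0,0,0,5.4,7.2,10],[0,0,0,0,4.5,7.8,10],[0,0,0,0,3.6,8.2,10],[0,0,0,0,2.7,8.6,10],[0,0,0,0,1.7,8.8,10]])

```text
time: 12.52
eef_pos: [0.4729, -0.1436, 0.1401]
orientation: [-1.251, 1.188, 1.202]
wrist_force: [7.0, -7.0, -5.5]
opening: 0.0248
```

```bash
python3 -c "
from h import *
wind(9,12)"
```

```text
phi -175.9 rad 0.0643 z 0.1401 Ftan -7.5 Frad -6.5 op 0.0248 t 12.52
att err deg [-0.1 -0.8  1.5]
[[0, -0.2, 0.4, 0.1, 0.2, 9, 10], [0, -0.2, 0.4, 0.2, -0.8, 9, 10], [0, -0.2, 0.4, 0.2, -1.8, 8.8, 10], [0, -0.2, 0.4, 0.2, -2.7, 8.6, 10], [0, 0, 0, 0, -3.9, 8.1, 10], [0, 0, 0, 0, -4.8, 7.6, 10], [0, 0, 0, 0, -5.6, 7, 10], [0, 0, 0, 0.1, -6.4, 6.4, 10], [0, 0, 0, 0.1, -7, 5.6, 10], [0, 0, 0, 0.1, -7.6, 4.8, 10], [0, 0, 0, 0.2, -8.1, 3.9, 10], [0, 0, 0, 0.2, -8.5, 3, 10]]
```

Emit:
servo_tool(increments=[[0,-0.2,0.4,0,0.5,9,10],[0,-0.2,0.4,0,-0.5,9,10],[0,-0.2,0.4,0,-1.6,8.8,10],[0,-0.2,0.4,0,-2.6,8.6,10],[0,0,0,0,-3.9,8.1,10],[0,0,0,0,-4.8,7.6,10],[0,0,0,0,-5.6,7,10],[0,0,0,0,-6.4,6.4,10],[0,0,0,0,-7,5.6,10]])

```text
time: 13.27
eef_pos: [0.5029, -0.0839, 0.14]
orientation: [-1.243, 1.221, 1.22]
wrist_force: [-3.4, -7.9, 2.5]
opening: 0.0248
```

```bash
python3 -c "
from h import *
wind(8,10)"
```

```text
phi 121.8 rad 0.0648 z 0.14 Ftan -7.1 Frad -4.9 op 0.0248 t 13.27
att err deg [-0.2 -1.5 -0.4]
[[-0.1, -0.4, -0.1, 0.1, -7, 3.9, 10], [-0.1, -0.4, -0.1, 0.1, -7.4, 3.2, 10], [-0.1, -0.4, -0.1, 0.1, -7.6, 2.4, 10], [-0.1, -0.4, -0.1, 0.2, -7.8, 1.7, 10], [0, 0, 0, -0.1, -8, 0.7, 10], [0, 0, 0, -0.1, -8, -0.1, 10], [0, 0, 0, 0, -8, -0.9, 10], [0, 0, 0, 0, -7.8, -1.7, 10], [0, 0, 0, 0, -7.6, -2.4, 10], [0, 0, 0, 0, -7.4, -3.2, 10]]
```

Emit:
servo_tool(increments=[[-0.1,-0.4,-0.1,0,-7,3.7,10],[-0.1,-0.4,-0.1,0,-7.4,3,10],[-0.1,-0.4,-0.1,0,-7.6,2.2,10],[-0.1,-0.4,-0.1,0,-7.8,1.5,10],[0,0,0,0,-8,0.7,10],[0,0,0,0,-8,-0.1,10],[0,0,0,0,-8,-0.9,10],[0,0,0,0,-7.8,-1.7,10]])

```text
time: 13.93
eef_pos: [0.5531, -0.0756, 0.14]
orientation: [-1.219, 1.214, 1.252]
wrist_force: [-13.6, 5.1, 8.4]
opening: 0.0246
```

```bash
python3 -c "
from h import *
wind(5,12)"
```

```text
phi 75.7 rad 0.0655 z 0.14 Ftan -14.4 Frad 1.5 op 0.0246 t 13.93
att err deg [ 0.2  0.  -1.5]
[[0.1, 0, -0.4, 0.1, -4.8, -1.5, 10], [0.1, 0, -0.4, 0.1, -4.7, -1.8, 10], [0.1, 0, -0.4, 0.1, -4.5, -2.1, 10], [0.1, 0, -0.4, 0.1, -4.4, -2.4, 10], [0, 0, 0, -0.1, -4.2, -2.6, 10], [0, 0, 0, -0.1, -4.1, -2.9, 10], [0, 0, 0, -0.1, -3.9, -3.1, 10], [0, 0, 0, -0.1, -3.7, -3.4, 10], [0, 0, 0, -0.1, -3.5, -3.6, 10], [0, 0, 0, -0.1, -3.2, -3.8, 10], [0, 0, 0, -0.1, -3, -4, 10], [0, 0, 0, -0.1, -2.8, -4.2, 10]]
```

Emit:
servo_tool(increments=[[0,0,0,0,0,0,10]])

```text
time: 14.02
eef_pos: [0.5536, -0.0756, 0.1402]
orientation: [-1.219, 1.214, 1.252]
wrist_force: [-1.4, -2.2, -1.4]
opening: 0.0246
```

```bash
python3 - <<'E'
from h import *
wind(1,3)
cv2.imwrite("pics/s6.png",cv2.resize(np.hstack([env.grab_frame("scene")[150:290,190:330,::-1],env.grab_frame("top")[110:250,290:470,::-1]]),None,fx=2.4,fy=2.4,interpolation=cv2.INTER_CUBIC))
for i in range(4):
    env.grab_frame("top");s=env.observe();print(s["eef_pos"].round(4),s["wrist_force"].round(1))
E
```

```text
phi 75.3 rad 0.0655 z 0.1402 Ftan -0.8 Frad -2.5 op 0.0246 t 14.02
att err deg [ 0.2  0.  -1.5]
[[0.1, 0, -0.4, 0.3, -1, -0.3, 10], [0.1, 0, -0.4, 0.3, -1, -0.3, 10], [0.1, 0, -0.4, 0.3, -1, -0.3, 10]]
[ 0.5536 -0.0757  0.1402] [-1.4 -0.2 -0.6]
[ 0.5536 -0.0756  0.1401] [-0.7 -0.6 -0.5]
[ 0.5536 -0.0756  0.1402] [-1.   0.  -0.6]
[ 0.5536 -0.0756  0.1402] [-0.5 -0.9 -0.9]
```

View pics/s6.png

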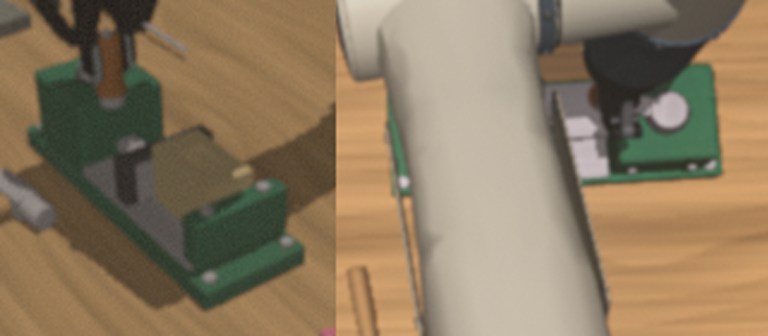

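The scene crop shows the head close to the stop jaw and the moving jaw right behind it. Each row restarts from the measured pose, so the step size acts as a force limit, and I probe with small steps.

Emit:
servo_tool(increments=[[0,0,0,0,-1.9,-0.6,10],[0,0,0,0,-1.9,-0.6,10],[0,0,0,0,-1.9,-0.6,10]])

```text
time: 14.57
eef_pos: [0.5539, -0.0757, 0.1401]
orientation: [-1.212, 1.218, 1.26]
wrist_force: [-8.9, 3.3, 5.4]
opening: 0.0245
```

```bash
python3 -c "
from h import *
wind(2,4)"
```

```text
phi 75.1 rad 0.0655 z 0.1401 Ftan -9.4 Frad 0.9 op 0.0245 t 14.57
att err deg [ 0.1  0.2 -2. ]
[[0, 0.1, -0.5, 0.2, -1.9, -0.6, 10], [0, 0.1, -0.5, 0.2, -1.9, -0.6, 10], [0, 0.1, -0.5, 0.2, -1.9, -0.7, 10], [0, 0.1, -0.5, 0.2, -1.9, -0.7, 10]]
```

Emit:
servo_tool(increments=[[0,0,0.3,0,-2.4,-0.8,10],[0,0,0.3,0,-2.4,-0.8,10],[0,0,0.3,0,-2.4,-0.8,10]])

```text
time: 14.82
eef_pos: [0.5541, -0.0757, 0.1399]
orientation: [-1.194, 1.236, 1.283]
wrist_force: [-12.9, 2.8, 6.0]
opening: 0.0245
```

```bash
python3 -c "
from h import *
wind(2,2)"
```

```text
phi 74.9 rad 0.0656 z 0.1399 Ftan -13.2 Frad -0.7 op 0.0245 t 14.82
att err deg [ 0.1  0.5 -3.7]
[[0, 0.1, -0.9, 0.1, -1.9, -0.6, 10], [0, 0.1, -0.9, 0.1, -1.9, -0.7, 10]]
```

At 13.2 N on the sleeve the crank barely moves, so the squeeze is roughly 52–60 N. I relax, let go and lift off.

Emit:
servo_tool(increments=[[0,0,-1,0,0,0,10],[0,0,-1,0,0,0,10],[0,0,0,0,0,0,10],[0,0,0,0,0,0,40],[0,0,0,0,0,0,80],[0,0,0,0,0,0,80],[0,0,0,0,0,0,80],[0,0,0,0,0,0,80]])

```text
time: 15.48
eef_pos: [0.5525, -0.0754, 0.139]
orientation: [-1.209, 1.213, 1.261]
wrist_force: [-0.3, 0.2, -0.1]
opening: 0.0689
```

```bash
python3 -c "
from h import *
wind(2,1)
plan([.554,-.0757,.24],181.6,6,80)"
```

```text
phi 76.3 rad 0.0655 z 0.139 Ftan -0.3 Frad 0.1 op 0.0689 t 15.48
att err deg [ 0.1  0.5 -1.9]
[[0, 0.1, -0.5, -0.1, -1.9, -0.6, 10]]
q [ 0.14  0.34 -0.02 -0.01 -1.24 -0.1 ] pos [ 0.5525 -0.0754  0.139 ] F [-0.3  0.2 -0.1] op 0.0689 t 15.48
[[0.0, 0.1, -0.3, -16.8, 0.3, 0.1, 80], [0.0, 0.1, -0.3, -16.8, 0.2, 0.1, 80], [0.0, 0.1, -0.3, -16.8, 0.1, 0.0, 80], [0.0, 0.1, -0.3, -16.8, 0.0, 0.0, 80], [0.0, 0.1, -0.3, -16.8, -0.1, 0.0, 80], [0.0, 0.1, -0.3, -16.8, -0.2, 0.0, 80]]
```

Emit:
servo_tool(increments=[[0,0,0,-10,0,0,80],[0,0,0,-17,0,0,80],[0,0,0,-20,0,0,80],[0,0,0,-20,0,0,80],[0,0,0,-20,0,0,80],[0,0,0,-20,0,0,80],[0,0,0,0,0,0,80],[0,0,0,0,0,0,80]])

```text
time: 16.15
eef_pos: [0.5562, -0.0769, 0.2548]
orientation: [-1.209, 1.215, 1.261]
wrist_force: [0.9, 0.8, -0.2]
opening: 0.0679
```

```bash
python3 - <<'E'
from h import *
s=env.observe();print(s["eef_pos"])
K,P=cam("wrist",s);im=env.grab_frame("wrist")[:,:,::-1]
print("pred sleeve at gripped pos",proj([.554,-.0757,.172],K,P))
cv2.imwrite("pics/w7.png",cv2.resize(im[60:370,220:460],None,fx=1.9,fy=1.9,interpolation=cv2.INTER_CUBIC))
E
```

```text
[ 0.5561525  -0.07687672  0.25477604]
pred sleeve at gripped pos [[320.58441672 215.20532004]]
```

View pics/w7.png

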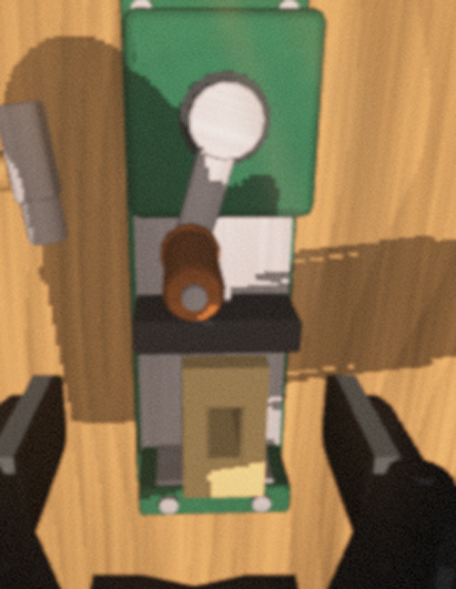

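```bash
python3 - <<'E'
from h import *
s=env.observe();K,P=cam("wrist",s)
f=lambda u,v,z:ray([(u/1.9+220,v/1.9+60)],K,P,z).round(4)[0]
print("jaw front",f(220,351,.078),"bright head top near edge",f(225,367,.09),"row358@.09",f(225,358,.09),"@.078",f(225,358,.078),"head far",f(225,497,.09),"x",f(183,440,.09),f(267,440,.09),"stop edge",f(150,452,.078))
im=env.grab_frame("wrist");print([tuple(int(c) for c in im[r,338]) for r in range(238,262,1)])
E
```

```text
jaw front [ 0.5324 -0.0046  0.078 ] bright head top near edge [ 5.302e-01 -4.000e-04  9.000e-02] row358@.09 [ 0.5305 -0.0062  0.09  ] @.078 [ 0.5292 -0.      0.078 ] head far [0.5259 0.0905 0.09  ] x [0.5532 0.0489 0.09  ] [0.5024 0.0486 0.09  ] stop edge [0.5733 0.0662 0.078 ]
[(53, 48, 42), (49, 47, 43), (52, 48, 44), (49, 41, 37), (46, 42, 38), (50, 44, 42), (53, 45, 41), (73, 67, 57), (96, 83, 72), (106, 89, 71), (108, 86, 62), (107, 84, 57), (107, 83, 58), (108, 87, 57), (106, 87, 53), (120, 95, 62), (136, 109, 69), (149, 124, 80), (153, 125, 81), (153, 123, 84), (151, 121, 79), (150, 119, 77), (152, 123, 81), (150, 119, 76)]
```

```bash
python3 -c "
from h import *
s=env.observe();print(s['time'],s['wrist_force']);print(env.sign_off())"
```

```text
16.25 [-0.91481623 -0.20783476 -0.11426464]
the job is handed in; nothing more can be done
None
```

I set the mallet head on the vise bed and clamped it by winding the crank. I then let go of the sleeve, raised the arm clear and handed the job in at 16.3 s. `sign_off` gives no verdict, so I don't know the judged result.

**Placing:** After release the head stood upright at mid-width, within a few millimetres, with its long side along the vise. While lowering the head, the wrist force showed no clear touchdown. I took the bed contact from the height stopping at the expected value.

**Winding:** I held the sleeve at about 60 N grip and turned the crank about 6.0 rad clockwise.
- **Drag:** it was about 7 N, then rose to 14.4 N at the end.
- **Holding check:** the crank then barely moved at 9.4 N and 13.2 N on the sleeve. By the given figures that is a squeeze of roughly 52–60 N.

**Last checks:**
- **Head position:** the picture after release showed the head pushed about 3 mm towards the stop jaw and still straight.
- **Sleeve:** it sat within about 1.5 mm of where I let it go. That could have cost up to about 10 N of squeeze, leaving roughly 42–60 N. I did not measure the squeeze again after release.
- **Disagreement:** the same picture put the jaw's front edge about 4 mm short of the head and the stop jaw's face a few millimetres beyond it. I put this down to the jaw's sprung plate and the calibration error, because the crank was firmly blocked.
- **Other items:** I saw nothing else on the bench disturbed, but did not check each item.

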